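Find the stamped parts crate and push it to dispatch

ROBOT

A 7-joint arm with a two-finger parallel gripper is mounted at the origin on the work surface. World frame = base frame: x ahead of the robot, y to its left, z up, the work surface at z = 0. Lengths are in m, angles in rad, forces in N, time in s.
With the tool pointing down it reaches from about 0.4 to 0.85 m from the base axis. Payload 4.5 kg.
Tool frame: the origin (TCP) lies between the finger pads; the fingertips stand 11 mm ahead of it and the grasp point (between the pads) lies 8 mm behind it (r.tip_reach is the distance from the TCP to the fingertips, in m); x points along the fingers, y is the direction in which the jaws open and shut, and the axes are right-handed (so a half turn about x gives the same grasp; the last joint's range is limited). The gripper opens to 88 mm and grips with 3 to 60 N. Pads are 18 mm wide; open, the fingers measure 123 mm over their backs; the gripper's body (75 mm by 187 mm) begins 45 mm behind the grasp point.
Start: joints at [1.289, 0.689, -0.195, 1.565, 0.157, 0.902, -0.215], TCP at [0.194, -0.594, 0.25] pointing down, gripper open.
Joint ranges: [-3.01, 3.01], [-0.46, 2.08], [-1.47, 1.51], [0.13, 2.56], [-1, 4.14], [0.04, 2.09], [-2.66, 2.66]. Speed limits (rad/s): [2.57, 2.57, 3.14, 3.14, 3.14, 3.14, 3.14].

INTERFACE

Orientations are given as a unit quaternion [x, y, z, w].
In Python, from plant import r gives the robot as it stands.
- The arm moves only by the tool drive_tool, never from a script. Its argument "deltas" is a list of rows, each a list of 3 entries, a list of its own where there are three numbers: the turn, a rotation vector about the tool's x, y, z in degrees, then the shift along the tool's x, y, z in cm, then the finger opening in cm, from 0 to 8.81. A call has 1 to 12 rows; each row shifts and turns the commanded pose from where the row before left it, along the tool's axes as they then stand; what a row does not reach is not made up. A row lasts 1/12 s, in which the tool goes at most 41.7 mm and 7.16 degrees, less where a joint would pass 70% of its speed; a pose out of reach is approached as far as the arm can. A call is refused whole if a number of a shift passes 4.17 or a number of a turn 7.16, either way. A call with a gripper value outside its range is refused whole. The fingers move at their own pace and stop on an object; "force" is the grip in N (left out, the last holds). Time passes only in rows, so rows that do not move let the fingers close. It gives the time, the measured TCP pose, the force and the opening at its end, in the units of the state.
- r.get_state(): the state, without advancing time (a new reading comes with each control period).
- r.snapshot(name): name is "side" or "top" or "wrist"; returns a dict with "color" (400x640x3 uint8, red, green, blue), "fov_y" (degrees; the focal length in pixels is half the picture's height over the tangent of half this angle, whatever the lens; pixels are square), "cx", "cy" (the principal point, pixels), "extrinsics" (4x4, takes a point from world to camera coordinates); the wrist camera has in their place "tool_from_camera" (4x4, takes a point from camera to tool coordinates, whose origin is the TCP and whose axes are the tool frame's). Camera axes: x right, y up, looking along -z (the intrinsics and any distortion apply to the point x, -y, -z); pixel columns grow to the right and rows downward; lengths in m; the calibration is good to about 2 mm. A picture is of the moment at which its call begins: read the wrist's pose just before it. There is no depth.
- r.finish_job(): hands the job in, once; it reports no verdict.
The state is a dict: "clock": time; "q": joint angles; "qd": joint speeds; "joint_torque": joint torques, N m; "tool_pos": TCP position; "eef_rot": TCP orientation; "contact_force": force on the tool from outside, world axes, zero at the start; "moment": the same for the moment, N m; "opening": opening from 0.0 (shut) to 1.0 (fully open).
Only numpy, scipy, OpenCV 4.12 (cv2) and the standard library are available. Lean on these libraries where they do the work, as an engineer would, in place of code of your own. Each camera call takes 0.05 s, during which the arm holds its last target. There are 200 camera calls.

TASK

First tip both wooden crates over onto their sides, towards or away from the robot rather than sideways, to see which one is stamped on its underside; then push the stamped one, as it lies, until it lies wholly on the dark dispatch lane with the white edge lines, leave the other crate lying off to the side, and take the hand away. Only push with the fingers: do not pick a crate up, and leave the bottle, the tape roll and the oil filter where they are.

Things in the scene. Friction and masses are not known exactly. Their poses are not given: they have to be found in the camera images.
- crate_1_center (a point): centre (half-way up) of a closed nailed wooden crate, about 0.5 kg, upright at the start, one left and one right of the lane. 95 mm along own x (away from the robot), 120 mm along own y, 150 mm tall along own z. Pushed near the top of its far face towards the robot it tips about its near lower edge without sliding, and past about 32 degrees falls onto its side, 95 mm high
- crate_2_center (a point): the same point of the other crate, of the same size and outside look. A crate tipped over towards the robot shows its underside to the camera in front. A finger that rises as it pushes, following the face round the lower edge, tips a crate most surely
- stamp (a point): centre of the black inked stamp, a 64 mm circle with a bar through it, in the middle of the underside of one of the two crates; hidden while that crate stands. It lies 75 mm from the centre of the crate that bears it; the other crate's underside is bare
- lane: dispatch lane: dark flat strip on the bench between two white lines, 440 mm along its own x (away from the robot) and 190 mm wide, lines included, along its own y, about 1 mm high and nothing to bump against; origin at its middle on the bench
- oil_bottle: white bottle, 56 mm across, 130 mm tall, standing beyond the far end of the work; origin at the middle of its underside; stays where it is
- tape_roll: cardboard-coloured ring of tape, 96 mm across, 48 mm tall, far left; origin at the middle of its underside; stays where it is
- oil_filter: grey metal can, 72 mm across, 85 mm tall, far right; origin at the middle of its underside; stays where it is
Mind the look-alikes: they are no part of the job. What is shaped like the part that bears crate_2_center but red or turquoise is not meant. What is shaped like the part that bears crate_1_center but yellow is not meant.

How it is judged:
By the outcome, as a careful person would: the job done as asked, in the order asked, and still so for the second after the job is handed in, with the robot touching nothing.
It also fails if it takes over 72 s, if anything falls off the work surface, if the arm or the gripper's body presses on something with over 40 N, if the wrist force passes 120 N, or if a joint passes its speed limit or range.

## Working session

There is one attempt and no reset: what is moved stays moved. The work goes in short steps, Python scripts to look and compute and a tool call to move; the robot and the scene stay as the last step left them, time stands still between calls to the robot, and variables do not carry over. Pictures are saved under pics/ and viewed, about 8 in all and at most 12, crops included, and the job is handed in when it is done.

Besides the shell and the picture viewer there is one more tool, called after "Request:" by a JSON object that holds its "name" and its "arguments", one argument or row to a line. drive_tool: Moves the arm, as the interface text tells. Its arguments: {"type":"object","properties":{"deltas":{"type":"array","items":{"type":"array"}},"force":{"type":"number"}},"required":["deltas"]}

```bash
ls; mkdir -p pics; python3 - <<'E'
from plant import r
import cv2,numpy as np
print(r.get_state())
for n in("side","top"):
    s=r.snapshot(n); cv2.imwrite(f"pics/{n}0.png",s["color"][:,:,::-1]); print(n,{k:v for k,v in s.items() if k!="color"})
a=cv2.imread("pics/side0.png");b=cv2.imread("pics/top0.png")
E
```

```text
pics
{'clock': 0.0, 'q': array([ 1.2888314 ,  0.69000539, -0.19447718,  1.56634623,  0.15732038,
        0.90247056, -0.21508421]), 'qd': array([ 5.69314865e-04, -5.24257062e-05,  6.66254487e-04, -5.72592276e-04,
        5.34105593e-04, -2.49778116e-03, -3.00022991e-04]), 'joint_torque': array([-6.83306607e-04, -5.27556145e+01, -1.26735717e+00, -1.53427845e+01,
       -5.27163979e-02,  6.42619343e-03,  1.59798583e-04]), 'tool_pos': array([ 0.19383308, -0.5935442 ,  0.24889513]), 'eef_rot': array([-0.69814719, -0.11183607,  0.69846698, -0.11057605]), 'contact_force': array([-0.34181744, -0.46457089, -0.14208613]), 'moment': array([-0.00881455,  0.02518586, -0.11962894]), 'opening': 0.9979674307887383}
side {'fov_y': 45.08633233195137, 'cx': 320.171414852674, 'cy': 190.96698437703043, 'extrinsics': array([[-0.90454138, -0.42637593, -0.00290731,  0.57761485],
       [ 0.4053444 , -0.86199927,  0.30438985, -0.25203502],
       [-0.1322906 ,  0.27415476,  0.9525431 , -1.37553395],
       [ 0.        ,  0.        ,  0.        ,  1.        ]])}
top {'fov_y': 45.63026198742493, 'cx': 314.31179026599784, 'cy': 193.00265175942428, 'extrinsics': array([[-0.0128364 , -0.99984822,  0.01177944,  0.0162392 ],
       [ 0.99616701, -0.01176799,  0.08667647, -0.64002626],
       [-0.08652469,  0.01284691,  0.99616687, -1.45654598],
       [ 0.        ,  0.        ,  0.        ,  1.        ]])}
```

View pics/top0.png

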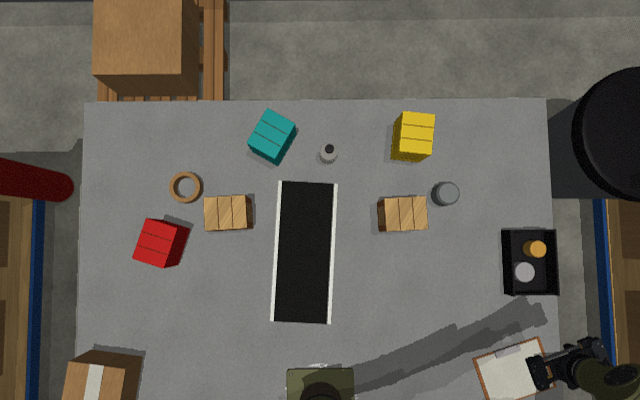

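View pics/side0.png

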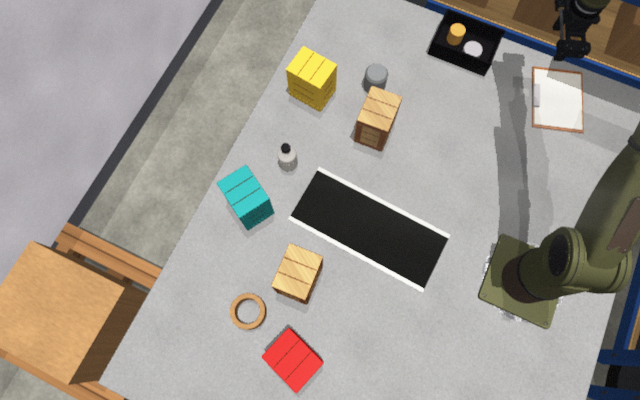

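The top view shows upright wooden crates at about (228,212) and (402,212), with the lane between (280,182) and (330,322). The bottle is at (328,152), the tape at (186,187) and the filter at (446,193). Look-alikes are red (160,242), turquoise (272,135), yellow (413,135), a carton (100,375) and a pallet box (145,45). I choose the two plain wood crates beside the lane.

```bash
cat > h.py <<'E'
import numpy as np,cv2
from scipy.spatial.transform import Rotation as R
def cam(s):
    E=s["extrinsics"];f=200/np.tan(np.radians(s["fov_y"]/2));return E,f,s["cx"],s["cy"]
def ray(s,uv,z):
    E,f,cx,cy=cam(s);uv=np.atleast_2d(uv).astype(float)
    d=np.c_[(uv[:,0]-cx)/f,-(uv[:,1]-cy)/f,-np.ones(len(uv))]@E[:3,:3]
    c=-E[:3,:3].T@E[:3,3];return c+d*((z-c[2])/d[:,2])[:,None]
def proj(s,P):
    E,f,cx,cy=cam(s);p=np.atleast_2d(P)@E[:3,:3].T+E[:3,3]
    return np.c_[cx+f*p[:,0]/-p[:,2],cy-f*p[:,1]/-p[:,2]]
def pose(st):
    M=R.from_quat(st["eef_rot"]).as_matrix();return np.array(st["tool_pos"]),M
def wood(s,box):
    x0,y0,x1,y1=box;h=cv2.cvtColor(s["color"],cv2.COLOR_RGB2HSV)
    m=cv2.inRange(h,(8,60,40),(30,255,255));k=np.zeros_like(m);k[y0:y1,x0:x1]=m[y0:y1,x0:x1]
    return k
E
python3 - <<'E'
from plant import r
from h import *
s=r.snapshot("top");t=r.snapshot("side")
print("cams",[(-x["extrinsics"][:3,:3].T@x["extrinsics"][:3,3]).round(3) for x in(s,t)])
p,M=pose(r.get_state());print(p,M.round(3))
for n,b in(("L",(200,180,262,245)),("R",(370,180,431,245))):
    m=wood(s,b);hsv=cv2.cvtColor(s["color"],cv2.COLOR_RGB2HSV)
    c=max(cv2.findContours(m,0,2)[0],key=cv2.contourArea);re=cv2.minAreaRect(c)
    print(n,cv2.contourArea(c),re,cv2.approxPolyDP(c,3,True).reshape(-1,2).tolist());print(ray(s,cv2.boxPoints(re),.15).round(3).tolist())
g=cv2.cvtColor(s["color"],cv2.COLOR_RGB2GRAY)
m=np.uint8((g<40)*255);m[:170]=0;m[335:]=0;m[:,:255]=0;m[:,350:]=0
c=max(cv2.findContours(m,0,2)[0],key=cv2.contourArea);print("lane",ray(s,cv2.boxPoints(cv2.minAreaRect(c)),0.001).round(3).tolist())
for n,u,z in(("bottle",(328,147),.13),("filter",(446,190),.085),("tape",(186,186),.048)):print(n,ray(s,u,z).round(3))
im=cv2.resize(s["color"][175:250,190:450],None,fx=3,fy=3,interpolation=2);cv2.imwrite("pics/crop.png",im[:,:,::-1])
E
```

```text
cams [array([0.512, 0.027, 1.506]), array([0.443, 0.406, 1.389])]
[ 0.19400587 -0.59376581  0.24924827] [[-0.     0.311 -0.951]
 [ 0.001 -0.951 -0.311]
 [-1.    -0.001  0.   ]]
L 1582.0 ((227.54864501953125, 212.4725799560547), (34.656707763671875, 48.68918228149414), 87.1375961303711) [[251, 199], [245, 195], [204, 197], [204, 229], [252, 228]]
[[0.624, 0.33, 0.15], [0.629, 0.191, 0.15], [0.53, 0.186, 0.15], [0.525, 0.324, 0.15]]
R 1578.0 ((401.93621826171875, 213.41551208496094), (33.94132995605469, 49.62010955810547), 86.633544921875) [[425, 196], [384, 198], [377, 202], [379, 230], [426, 229]]
[[0.613, -0.167, 0.15], [0.62, -0.31, 0.15], [0.523, -0.312, 0.15], [0.516, -0.171, 0.15]]
lane [[0.247, 0.139, 0.001], [0.683, 0.112, 0.001], [0.672, -0.053, 0.001], [0.236, -0.022, 0.001]]
bottle [[ 0.766 -0.032  0.13 ]]
filter [[ 0.64  -0.388  0.085]]
tape [[0.665 0.403 0.048]]
```

View pics/crop.png

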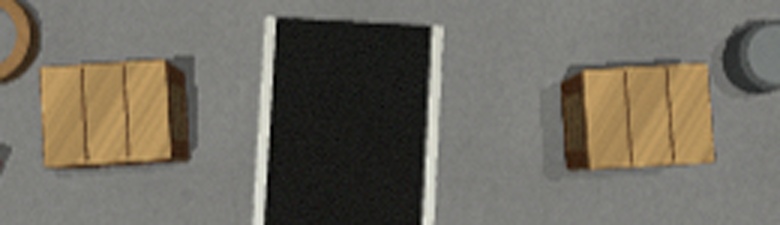

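```bash
python3 - <<'E'
from plant import r
from h import *
s=r.snapshot("top");w=r.snapshot("wrist");print(w["tool_from_camera"].round(3),w["fov_y"],r.tip_reach)
for n,c in(("L",[(41,67),(166,60),(168,158),(44,165)]),("R",[(583,71),(706,65),(714,160),(590,167)])):
    P=ray(s,np.array(c)/3+[190,175],.15)[:,:2]
    d=(P[1]-P[0]+P[2]-P[3]);print(n,P.mean(0).round(3),"yaw",np.degrees(np.arctan2(d[0],-d[1])).round(1),"sizes",[np.linalg.norm(P[i]-P[i-1]).round(3) for i in range(4)])
E
```

```text
[[ 0.001  0.286 -0.958 -0.135]
 [ 1.     0.     0.001  0.001]
 [ 0.    -0.958 -0.286 -0.074]
 [ 0.     0.     0.     1.   ]] 59.12628590456776 0.011
L [0.577 0.265] yaw 2.5 sizes [np.float64(0.093), np.float64(0.119), np.float64(0.093), np.float64(0.117)]
R [ 0.568 -0.252] yaw 2.3 sizes [np.float64(0.092), np.float64(0.118), np.float64(0.091), np.float64(0.118)]
```

Request:
{"name": "drive_tool", "arguments": {
  "deltas": [
    [[5.3, 0, 0], [0, 0, 0], 8.8],
    [[5.3, 0, 0], [0, 0, 0], 8.8],
    [[5.2, 0, 0], [0, 0, 0], 8.8],
    [[0, 0, 0], [0, -1.8, -2.6], 8.8],
    [[0, 0, 0], [0, -1.8, -2.6], 8.8],
    [[0, 0, 0], [0, -1.8, -2.6], 8.8],
    [[0, 0, 0], [0, -1.8, -2.6], 8.8],
    [[0, 0, 0], [0, -1.8, -2.6], 8.8],
    [[0, 0, 0], [0, -1.8, -2.6], 8.8],
    [[0, 0, 0], [0, -1.8, -2.6], 8.8],
    [[0, 0, 0], [0, -1.8, -2.6], 8.8],
    [[0, 0, 0], [0, -1.8, -2.6], 8.8]
  ]
}}

```text
clock: 1.3
tool_pos: [0.4226, -0.4218, 0.2498]
eef_rot: [0.707, 0.014, -0.707, 0.014]
contact_force: [-0.6, 0.5, -0.4]
opening: 0.995
```

Request:
{"name": "drive_tool", "arguments": {
  "deltas": [
    [[0, 0, 0], [0, -1.8, -2.6], 8.8],
    [[0, 0, 0], [0, -1.8, -2.6], 8.8],
    [[0, 0, 0], [0, -1.8, -2.6], 8.8],
    [[0, 0, 0], [0, -1.8, -2.6], 8.8],
    [[0, 0, 0], [0, -1.8, -2.6], 8.8],
    [[0, 0, 0], [0, -1.8, -2.6], 8.8],
    [[0, 0, 0], [0, -1.8, -2.6], 8.8],
    [[0, 0, 0], [0, -1.8, -2.6], 8.8],
    [[0, 0, 0], [0, -1.8, -2.6], 8.8],
    [[0, 0, 0], [0, 0, 0], 8.8]
  ]
}}

```text
clock: 2.13
tool_pos: [0.6545, -0.2433, 0.2491]
eef_rot: [0.709, 0.02, -0.705, 0.015]
contact_force: [0.3, 1.4, 0.3]
opening: 1.002
```

Request:
{"name": "drive_tool", "arguments": {
  "deltas": [
    [[0, 0, 0], [2.4, 0.6, 0], 8.8],
    [[0, 0, 0], [2.4, 0, 0], 8.8],
    [[0, 0, 0], [2.4, 0, 0], 8.8],
    [[0, 0, 0], [2.4, 0, 0], 8.8],
    [[0, 0, 0], [2.4, 0, 0], 8.8],
    [[0, 0, 0], [0, 0, 0], 8.8],
    [[0, 0, 0], [0, 0, 0.8], 8.8],
    [[0, 0, 0], [0, 0, 0.8], 8.8],
    [[0, 0, 0], [0, 0, 0.6], 8.8],
    [[0, 0, 0], [0, 0, 0], 8.8]
  ]
}}

```text
clock: 2.97
tool_pos: [0.6268, -0.2592, 0.1311]
eef_rot: [0.707, 0.014, -0.707, 0.014]
contact_force: [0.5, 0.6, -0.6]
opening: 0.999
```

Request:
{"name": "drive_tool", "arguments": {
  "deltas": [
    [[0, 0, 0], [0, 0, 0.5], 8.8],
    [[0, 0, 0], [0, 0, 0.3], 8.8],
    [[0, 0, 0], [0, 0, 0.3], 8.8]
  ]
}}

```text
clock: 3.22
tool_pos: [0.6181, -0.2589, 0.1312]
eef_rot: [0.709, 0.014, -0.705, 0.015]
contact_force: [3.3, -0.1, 3.9]
opening: 0.996
```

Request:
{"name": "drive_tool", "arguments": {
  "deltas": [
    [[0, 0, 0], [-0.4, 0, 0.5], 8.8],
    [[0, 0, 0], [-0.4, 0, 0.5], 8.8],
    [[0, 0, 0], [-0.4, 0, 0.6], 8.8],
    [[0, 0, 0], [-0.4, 0, 0.6], 8.8],
    [[0, 0, 0], [-0.3, 0, 0.6], 8.8],
    [[0, 0, 0], [-0.3, 0, 0.6], 8.8],
    [[0, 0, 0], [-0.3, 0, 0.6], 8.8],
    [[0, 0, 0], [-0.2, 0, 0.6], 8.8],
    [[0, 0, 0], [-0.2, 0, 0.6], 8.8]
  ]
}}

```text
clock: 3.97
tool_pos: [0.5631, -0.261, 0.1588]
eef_rot: [-0.707, -0.014, 0.707, -0.014]
contact_force: [0.6, 0.1, -0.1]
opening: 1.003
```

Request:
{"name": "drive_tool", "arguments": {
  "deltas": [
    [[0, 0, 0], [-0.2, 0, 0.6], 8.8],
    [[0, 0, 0], [-0.1, 0, 0.6], 8.8],
    [[0, 0, 0], [-0.1, 0, 0.6], 8.8],
    [[0, 0, 0], [-0.1, 0, 0.6], 8.8],
    [[0, 0, 0], [0, 0, 0.6], 8.8],
    [[0, 0, 0], [0, 0, 0.6], 8.8],
    [[0, 0, 0], [0, 0, 0.6], 8.8],
    [[0, 0, 0], [0, 0, 0.6], 8.8],
    [[0, 0, 0], [0, 0, 0.6], 8.8],
    [[0, 0, 0], [0, 0, 0], 8.8]
  ]
}}

```text
clock: 4.8
tool_pos: [0.5084, -0.2635, 0.1636]
eef_rot: [-0.706, -0.014, 0.708, -0.014]
contact_force: [-0.4, 0.3, -0.3]
opening: 0.995
```

Request:
{"name": "drive_tool", "arguments": {
  "deltas": [
    [[0, 0, 0], [-3, 0, 0], 8.8],
    [[0, 0, 0], [-3, 0, -1], 8.8],
    [[0, 0, 0], [-3, 0, -2], 8.8],
    [[0, 0, 0], [0, 0, -3.5], 8.8],
    [[0, 0, 0], [0, 0, -3.5], 8.8],
    [[0, 0, 0], [0, 0, -3.5], 8.8],
    [[0, 0, 0], [0, 0, -3.5], 8.8],
    [[0, 0, 0], [0, 0, -2], 8.8],
    [[0, 0, 0], [0, 0, 0], 8.8]
  ]
}}

```text
clock: 5.55
tool_pos: [0.7041, -0.2528, 0.2523]
eef_rot: [0.708, 0.016, -0.706, 0.015]
contact_force: [-1.4, -0.4, 0.1]
opening: 0.998
```

```bash
python3 - <<'E'
from plant import r
from h import *
w=r.snapshot("wrist");s=r.snapshot("top");cv2.imwrite("pics/w1.png",np.vstack([w["color"],s["color"][140:340]])[:,:,::-1])
E
```

```text
(no output)
```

View pics/w1.png

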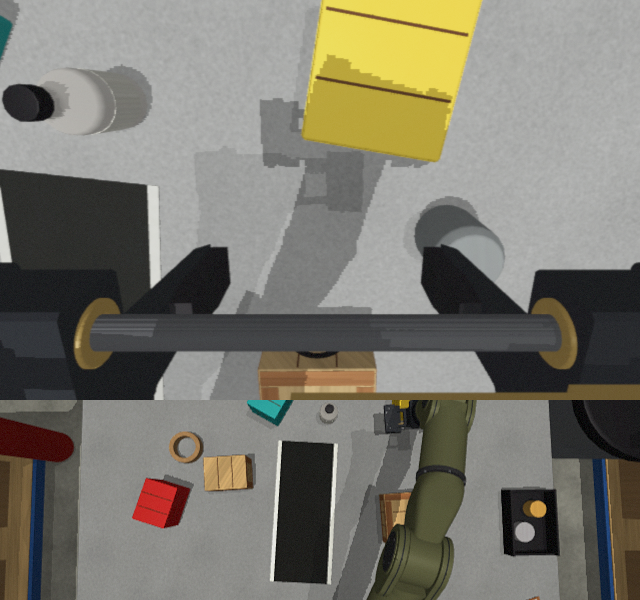

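The crate has tipped and lies with its underside facing far (wrist px (318,380)). It is hidden behind the gripper, so I'll tilt the hand for a look.

Request:
{"name": "drive_tool", "arguments": {
  "deltas": [
    [[0, 0, 0], [0, 0, 2.5], 8.8],
    [[0, 0, 0], [0, 0, 2.5], 8.8],
    [[0, -7, 0], [0, 0, 0], 8.8],
    [[0, -7, 0], [0, 0, 0], 8.8],
    [[0, -7, 0], [0, 0, 0], 8.8],
    [[0, -7, 0], [0, 0, 0], 8.8],
    [[0, 0, 0], [0, 0, 0], 8.8]
  ]
}}

```text
clock: 6.23
tool_pos: [0.6502, -0.2561, 0.2465]
eef_rot: [-0.519, -0.013, 0.854, -0.017]
contact_force: [0.2, 0.3, -4.3]
opening: 0.996
```

```bash
python3 - <<'E'
from plant import r
from h import *
w=r.snapshot("wrist");cv2.imwrite("pics/w2.png",w["color"][:,:,::-1])
E
```

```text
(no output)
```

View pics/w2.png

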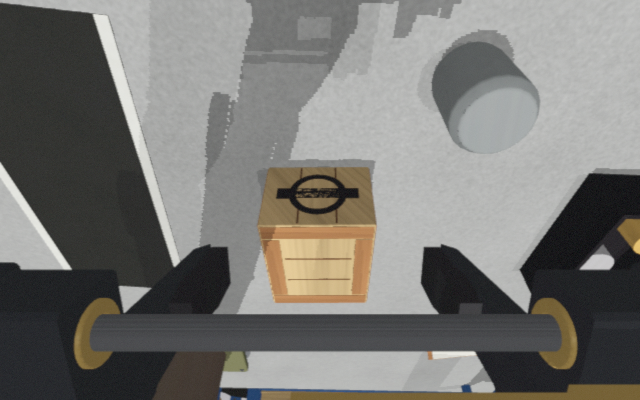

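The right crate (px (318,194)) bears the stamp. Next I tip the left crate.

Request:
{"name": "drive_tool", "arguments": {
  "deltas": [
    [[0, 7, 0], [0, 0, 0], 8.8],
    [[0, 7, 0], [0, 0, 0], 8.8],
    [[0, 7, 0], [0, 0, 0], 8.8],
    [[0, 7, 0], [0, 0, 0], 8.8],
    [[0, 0, 0], [0, -3.5, -2], 8.8],
    [[0, 0, 0], [0, -3.5, -2], 8.8],
    [[0, 0, 0], [0, -3.5, 0], 8.8],
    [[0, 0, 0], [0, -3.5, 0], 8.8],
    [[0, 0, 0], [0, -3.5, 0], 8.8],
    [[0, 0, 0], [0, -3.5, 0], 8.8],
    [[0, 0, 0], [0, -3.5, 0], 8.8],
    [[0, 0, 0], [0, -3.5, 0], 8.8]
  ]
}}

```text
clock: 7.28
tool_pos: [0.6774, 0.023, 0.2564]
eef_rot: [0.709, 0.014, -0.705, 0.013]
contact_force: [0.6, -0.4, -0.1]
opening: 0.997
```

Request:
{"name": "drive_tool", "arguments": {
  "deltas": [
    [[0, 0, 0], [0, -3.5, 0], 8.8],
    [[0, 0, 0], [0, -3.5, 0], 8.8],
    [[0, 0, 0], [0, -3.5, 0], 8.8],
    [[0, 0, 0], [0, -3.5, 0], 8.8],
    [[0, 0, 0], [0, -3.5, 0], 8.8],
    [[0, 0, 0], [0, -3.5, 0], 8.8],
    [[0, 0, 0], [0, -3.5, 0], 8.8],
    [[0, 0, 0], [0, 0, 0], 8.8],
    [[0, 0, 0], [0, 0, 0], 8.8]
  ]
}}

```text
clock: 8.03
tool_pos: [0.6675, 0.2698, 0.2559]
eef_rot: [0.708, 0.017, -0.705, 0.014]
contact_force: [0.2, -1.3, 0.4]
opening: 1.0
```

Request:
{"name": "drive_tool", "arguments": {
  "deltas": [
    [[0, 0, 0], [2.5, 0, 0], 8.8],
    [[0, 0, 0], [2.5, 0, 0], 8.8],
    [[0, 0, 0], [2.5, 0, 0], 8.8],
    [[0, 0, 0], [2.5, 0, 0], 8.8],
    [[0, 0, 0], [2.5, 0, 0], 8.8],
    [[0, 0, 0], [0, 0, 0], 8.8],
    [[0, 0, 0], [0, 0, 0.9], 8.8],
    [[0, 0, 0], [0, 0, 0.9], 8.8],
    [[0, 0, 0], [0, 0, 0.9], 8.8],
    [[0, 0, 0], [0, 0, 0.5], 8.8],
    [[0, 0, 0], [0, 0, 0.5], 8.8],
    [[0, 0, 0], [0, 0, 0.3], 8.8]
  ]
}}

```text
clock: 9.03
tool_pos: [0.6313, 0.2653, 0.1312]
eef_rot: [0.709, 0.014, -0.705, 0.013]
contact_force: [2.6, -0.8, 2.9]
opening: 1.001
```

Request:
{"name": "drive_tool", "arguments": {
  "deltas": [
    [[0, 0, 0], [-0.4, 0, 0.5], 8.8],
    [[0, 0, 0], [-0.4, 0, 0.5], 8.8],
    [[0, 0, 0], [-0.4, 0, 0.6], 8.8],
    [[0, 0, 0], [-0.4, 0, 0.6], 8.8],
    [[0, 0, 0], [-0.3, 0, 0.6], 8.8],
    [[0, 0, 0], [-0.3, 0, 0.6], 8.8],
    [[0, 0, 0], [-0.3, 0, 0.6], 8.8],
    [[0, 0, 0], [-0.2, 0, 0.6], 8.8],
    [[0, 0, 0], [-0.2, 0, 0.6], 8.8]
  ]
}}

```text
clock: 9.78
tool_pos: [0.5758, 0.2646, 0.1573]
eef_rot: [-0.707, -0.015, 0.707, -0.014]
contact_force: [0.7, 0.1, -0.6]
opening: 0.994
```

Request:
{"name": "drive_tool", "arguments": {
  "deltas": [
    [[0, 0, 0], [-0.2, 0, 0.6], 8.8],
    [[0, 0, 0], [-0.1, 0, 0.6], 8.8],
    [[0, 0, 0], [-0.1, 0, 0.6], 8.8],
    [[0, 0, 0], [-0.1, 0, 0.6], 8.8],
    [[0, 0, 0], [0, 0, 0.6], 8.8],
    [[0, 0, 0], [0, 0, 0.6], 8.8],
    [[0, 0, 0], [0, 0, 0.6], 8.8],
    [[0, 0, 0], [0, 0, 0.6], 8.8],
    [[0, 0, 0], [0, 0, 0.6], 8.8],
    [[0, 0, 0], [0, 0, 0], 8.8]
  ]
}}

```text
clock: 10.62
tool_pos: [0.5216, 0.2622, 0.1623]
eef_rot: [-0.707, -0.015, 0.707, -0.015]
contact_force: [-0.8, -0.5, 0.1]
opening: 0.997
```

Request:
{"name": "drive_tool", "arguments": {
  "deltas": [
    [[0, 0, 0], [-3, 0, 0], 8.8],
    [[0, 0, 0], [-3, 0, -1], 8.8],
    [[0, 0, 0], [-3, 0, -2], 8.8],
    [[0, 0, 0], [0, 0, -3.5], 8.8],
    [[0, 0, 0], [0, 0, -3.5], 8.8],
    [[0, 0, 0], [0, 0, -2], 8.8],
    [[0, -7, 0], [0, 0, 0], 8.8],
    [[0, -7, 0], [0, 0, 0], 8.8],
    [[0, -7, 0], [0, 0, 0], 8.8],
    [[0, -7, 0], [0, 0, 0], 8.8],
    [[0, 0, 0], [0, 0, 0], 8.8]
  ]
}}

```text
clock: 11.53
tool_pos: [0.6445, 0.2652, 0.2442]
eef_rot: [-0.521, -0.008, 0.853, -0.017]
contact_force: [0.4, -1.8, -3.4]
opening: 0.998
```

```bash
python3 - <<'E'
from plant import r
from h import *
w=r.snapshot("wrist");s=r.snapshot("top");cv2.imwrite("pics/w3.png",np.vstack([w["color"][:320],s["color"][100:350]])[:,:,::-1])
E
```

```text
(no output)
```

View pics/w3.png

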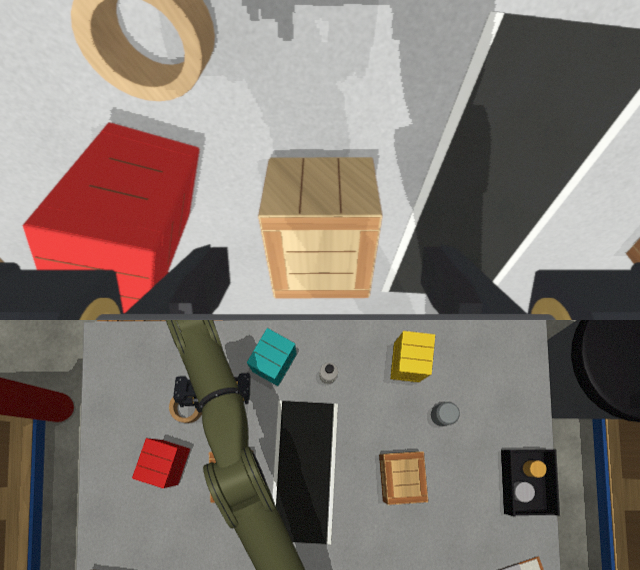

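```bash
python3 - <<'E'
from plant import r
from h import *
s=r.snapshot("top")
m=wood(s,(370,215,440,295));c=max(cv2.findContours(m,0,2)[0],key=cv2.contourArea)
print(cv2.approxPolyDP(c,2.5,True).reshape(-1,2).tolist())
re=cv2.minAreaRect(c);P=ray(s,cv2.boxPoints(re),.095);print(P.round(3).tolist(),P.mean(0),re)
L=np.array([[.247,.139],[.683,.112],[.672,-.053],[.236,-.022]]);print("lane c",L.mean(0),np.degrees(np.arctan2(.083-.112-.0,.436)))
E
```

```text
[[423, 231], [379, 235], [382, 277], [387, 284], [427, 282]]
[[0.511, -0.18, 0.095], [0.52, -0.314, 0.095], [0.368, -0.321, 0.095], [0.36, -0.188, 0.095]] [ 0.4395571  -0.25074625  0.095     ] ((403.21759033203125, 257.82940673828125), (51.84683609008789, 45.404327392578125), 85.60128784179688)
lane c [0.4595 0.044 ] -3.805352687986428
```

The left crate's underside (wrist px (320,185)) is bare and it lies flat left of the lane. The stamped crate lies at about (0.441,-0.257). I move to its outer side, turn the jaws along the lane, and push.

Request:
{"name": "drive_tool", "arguments": {
  "deltas": [
    [[0, 7, 0], [0, 0, 0], 8.8],
    [[0, 7, 0], [0, 0, 0], 8.8],
    [[0, 7, 0], [0, 0, 0], 8.8],
    [[0, 7, 0], [0, 0, 0], 8.8],
    [[0, 0, 0], [0, 3.07, 1.14], 8.8],
    [[0, 0, 0], [0, 3.07, 1.14], 8.8],
    [[0, 0, 0], [0, 3.07, 1.14], 8.8],
    [[0, 0, 0], [0, 3.07, 1.14], 8.8],
    [[0, 0, 0], [0, 3.07, 1.14], 8.8],
    [[0, 0, 0], [0, 3.07, 1.14], 8.8],
    [[0, 0, 0], [0, 3.07, 1.14], 8.8],
    [[0, 0, 0], [0, 3.07, 1.14], 8.8]
  ]
}}

```text
clock: 12.68
tool_pos: [0.5603, 0.0179, 0.2553]
eef_rot: [0.71, 0.015, -0.704, 0.015]
contact_force: [0.1, -0.0, -1.1]
opening: 1.0
```

Request:
{"name": "drive_tool", "arguments": {
  "deltas": [
    [[0, 0, 0], [0, 3.07, 1.14], 8.8],
    [[0, 0, 0], [0, 3.07, 1.14], 8.8],
    [[0, 0, 0], [0, 3.07, 1.14], 8.8],
    [[0, 0, 0], [0, 3.07, 1.14], 8.8],
    [[0, 0, 0], [0, 3.07, 1.14], 8.8],
    [[0, 0, 0], [0, 3.07, 1.14], 8.8],
    [[0, 0, 0], [0, 3.07, 1.14], 8.8],
    [[0, 0, 0], [0, 3.07, 1.14], 8.8],
    [[0, 0, 0], [0, 3.07, 1.14], 8.8],
    [[0, 0, 0], [0, 3.07, 1.14], 8.8],
    [[0, 0, 0], [0, 3.07, 1.14], 8.8],
    [[0, 0, 0], [0, 3.07, 1.14], 8.8]
  ]
}}

```text
clock: 13.68
tool_pos: [0.4387, -0.3552, 0.2554]
eef_rot: [0.709, 0.013, -0.705, 0.016]
contact_force: [0.4, 0.3, -1.1]
opening: 0.999
```

Request:
{"name": "drive_tool", "arguments": {
  "deltas": [
    [[-7, 0, 0], [0, 0, 0], 8.8],
    [[-7, 0, 0], [0, 0, 0], 8.8],
    [[-7, 0, 0], [0, 0, 0], 8.8],
    [[-7, 0, 0], [0, 0, 0], 8.8],
    [[-7, 0, 0], [0, 0, 0], 8.8],
    [[-7, 0, 0], [0, 0, 0], 8.8],
    [[-7, 0, 0], [0, 0, 0], 8.8],
    [[-7, 0, 0], [0, 0, 0], 8.8],
    [[-7, 0, 0], [0, 0, 0], 8.8],
    [[-7, 0, 0], [0, 0, 0], 8.8],
    [[-7, 0, 0], [0, 0, 0], 8.8],
    [[-7, 0, 0], [0, 0, 0], 8.8]
  ]
}}

```text
clock: 14.68
tool_pos: [0.4395, -0.3536, 0.2552]
eef_rot: [-0.514, -0.483, 0.514, -0.488]
contact_force: [0.1, -0.2, -0.1]
opening: 0.996
```

Request:
{"name": "drive_tool", "arguments": {
  "deltas": [
    [[0, 0, 0], [0, 0, 0], 8.8],
    [[0, 0, 0], [0, 0, 0], 8.8]
  ]
}}

```text
clock: 14.85
tool_pos: [0.4395, -0.354, 0.2543]
eef_rot: [0.517, 0.481, -0.516, 0.485]
contact_force: [0.2, -0.2, -0.2]
opening: 1.003
```

```bash
python3 - <<'E'
from plant import r
from h import *
p,M=pose(r.get_state());print(p,M.round(3),r.get_state()["q"].round(2))
E
```

```text
[ 0.43952837 -0.35402714  0.25428648] [[ 0.004  0.998 -0.067]
 [-0.004 -0.067 -0.998]
 [-1.     0.004  0.004]] [ 0.9   0.63 -0.51  1.74  0.39  0.86  0.15]
```

Request:
{"name": "drive_tool", "arguments": {
  "deltas": [
    [[0, 0, 0], [2.4, 0, 0], 8.8],
    [[0, 0, 0], [2.4, 0, 0], 8.8],
    [[0, 0, 0], [2.4, 0, 0], 8.8],
    [[0, 0, 0], [2.4, 0, 0], 8.8],
    [[0, 0, 0], [2.4, 0, 0], 8.8],
    [[0, 0, 0], [2.4, 0, 0], 8.8],
    [[0, 0, 0], [2.4, 0, 0], 8.8],
    [[0, 0, 0], [2.4, 0, 0], 8.8],
    [[0, 0, 0], [0, 0, 0], 8.8],
    [[0, 0, 0], [0, 0, -0.8], 8.8],
    [[0, 0, 0], [0, 0, -0.8], 8.8],
    [[0, 0, 0], [0, 0, -0.6], 8.8]
  ]
}}

```text
clock: 15.85
tool_pos: [0.4426, -0.332, 0.062]
eef_rot: [0.516, 0.482, -0.515, 0.485]
contact_force: [-1.5, -1.4, 0.2]
opening: 0.997
```

Request:
{"name": "drive_tool", "arguments": {
  "deltas": [
    [[0, 0, 0], [0, 0, -0.6], 8.8],
    [[0, 0, 0], [0, 0, -0.6], 8.8],
    [[0, 0, 0], [0, 0, -0.8], 8.8],
    [[0, 0, 0], [0, 0, -1], 8.8],
    [[0, 0, 0], [0, 0, -1], 8.8],
    [[0, 0, 0], [0, 0, -1], 8.8],
    [[0, 0, 0], [0, 0, -1], 8.8],
    [[0, 0, 0], [0, 0, -1], 8.8],
    [[0, 0, 0], [0, 0, -1], 8.8],
    [[0, 0, 0], [0, 0, -1], 8.8],
    [[0, 0, 0], [0, 0, -1], 8.8],
    [[0, 0, 0], [0, 0, -1], 8.8]
  ]
}}

```text
clock: 16.85
tool_pos: [0.4493, -0.2231, 0.0603]
eef_rot: [0.517, 0.482, -0.516, 0.484]
contact_force: [-0.6, -5.1, 4.8]
opening: 0.999
```

Request:
{"name": "drive_tool", "arguments": {
  "deltas": [
    [[0, 0, 0], [0, 0, -1], 8.8],
    [[0, 0, 0], [0, 0, -1], 8.8],
    [[0, 0, 0], [0, 0, -1], 8.8],
    [[0, 0, 0], [0, 0, -1], 8.8],
    [[0, 0, 0], [0, 0, -1], 8.8],
    [[0, 0, 0], [0, 0, -1], 8.8],
    [[0, 0, 0], [0, 0, -1], 8.8],
    [[0, 0, 0], [0, 0, -1], 8.8],
    [[0, 0, 0], [0, 0, -1], 8.8],
    [[0, 0, 0], [0, 0, -0.6], 8.8],
    [[0, 0, 0], [0, 0, -0.3], 8.8],
    [[0, 0, 0], [0, 0, 0], 8.8]
  ]
}}

```text
clock: 17.85
tool_pos: [0.4552, -0.123, 0.0598]
eef_rot: [0.516, 0.484, -0.515, 0.484]
contact_force: [-0.6, 0.6, 0.5]
opening: 1.002
```

```bash
python3 - <<'E'
from plant import r
from h import *
s=r.snapshot("top");t=r.snapshot("side");cv2.imwrite("pics/p1.png",np.hstack([s["color"][120:340,160:460],t["color"][100:320,180:480]])[:,:,::-1])
E
```

```text
(no output)
```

View pics/p1.png

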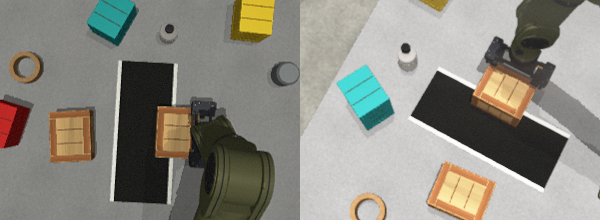

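The stamped crate is flush against both fingers and moving square onto the lane (left edge at top px ~317, right lane line ~335). The other crate lies clear at px (231,256).

Request:
{"name": "drive_tool", "arguments": {
  "deltas": [
    [[0, 0, 0], [0, 0, -0.8], 8.8],
    [[0, 0, 0], [0, 0, -1], 8.8],
    [[0, 0, 0], [0, 0, -1], 8.8],
    [[0, 0, 0], [0, 0, -1], 8.8],
    [[0, 0, 0], [0, 0, -1], 8.8],
    [[0, 0, 0], [0, 0, -1], 8.8],
    [[0, 0, 0], [0, 0, -1], 8.8],
    [[0, 0, 0], [0, 0, -1], 8.8],
    [[0, 0, 0], [0, 0, -0.8], 8.8],
    [[0, 0, 0], [0, 0, -0.6], 8.8],
    [[0, 0, 0], [0, 0, -0.4], 8.8],
    [[0, 0, 0], [0, 0, 0], 8.8]
  ]
}}

```text
clock: 18.95
tool_pos: [0.4617, -0.0274, 0.0599]
eef_rot: [0.516, 0.484, -0.515, 0.484]
contact_force: [0.1, 0.3, 0.0]
opening: 1.0
```

Request:
{"name": "drive_tool", "arguments": {
  "deltas": [
    [[0, 0, 0], [0, 0, 1], 8.8],
    [[0, 0, 0], [0, 0, 2], 8.8],
    [[0, 0, 0], [0, 0, 3], 8.8],
    [[0, 0, 0], [0, 0, 3], 8.8],
    [[0, 0, 0], [-3, 0, 3], 8.8],
    [[0, 0, 0], [-3, 0, 2.5], 8.8],
    [[0, 0, 0], [-3, 0, 2.5], 8.8],
    [[0, 0, 0], [-3, 0, 2.5], 8.8],
    [[0, 0, 0], [-3, 0, 2.5], 8.8],
    [[0, 0, 0], [-3, 0, 2.5], 8.8],
    [[0, 0, 0], [0, 0, 3], 8.8],
    [[0, 0, 0], [0, 0, 0], 8.8]
  ]
}}

```text
clock: 19.95
tool_pos: [0.4415, -0.3115, 0.241]
eef_rot: [-0.518, -0.477, 0.52, -0.483]
contact_force: [0.0, -0.7, 0.2]
opening: 0.998
```

```bash
python3 - <<'E'
from plant import r
from h import *
s=r.snapshot("top")
m=wood(s,(265,200,345,300));c=max(cv2.findContours(m,0,2)[0],key=cv2.contourArea);re=cv2.minAreaRect(c)
P=ray(s,cv2.boxPoints(re),.095)[:,:2];a=np.radians(-3.8);B=np.array([[np.cos(a),np.sin(a)],[-np.sin(a),np.cos(a)]])
print("lane frame (need |x|<.22,|y|<.095)",((P-[.4595,.044])@B.T).round(3).tolist())
cv2.imwrite("pics/p2.png",cv2.resize(s["color"][100:350,150:480],None,fx=2,fy=2)[:,:,::-1])
E
```

```text
lane frame (need |x|<.22,|y|<.095) [[-0.071, 0.061], [0.082, 0.062], [0.082, -0.064], [-0.071, -0.064]]
```

View pics/p2.png

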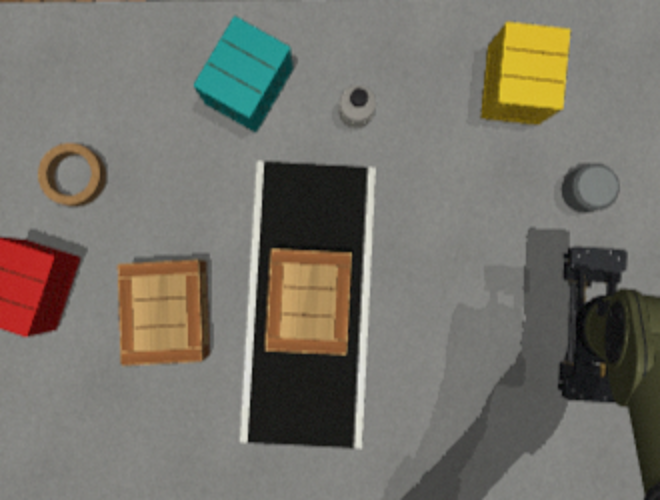

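The stamped crate lies centred and square on the lane, the other lies off to its left, and the hand is clear at px (595,320). I'll hand the job in.

```bash
python3 -c "
from plant import r
print(r.finish_job())"
```

```text
the job is handed in; nothing more can be done
None
```

I tipped both crates towards the robot. The stamp was on the underside of the right-hand crate and the left-hand one was bare. I pushed the stamped crate sideways with the open fingers onto the lane, backed the hand away, and handed the job in at about 20 s of the 72 s allowed.

The last top-view check put the stamped crate's corners within -71 to +82 mm along the lane (limit ±220) and -64 to +62 mm across it (limit ±95). The other crate lies to the left of the lane. In the last picture, the bottle, tape roll and oil filter stand where they were at the start. The end-of-move force readings stayed under about 7 N, and no check failed or disagreed.

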